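# Fit the centre bushing to a clock blank

## Task

Slide the loose dark cover of the fittings box right across to the pencil half, without lifting it out of the box, so that you can see which pocket holds the brass bushing. Lift the bushing out and press it into the centre hole of the round white clock blank on the easel until its shoulder sits flush on the blank all round, then let go. Leave the cover over the pencils, the nut and the washer in their pockets, and everything else on the table undisturbed.

Things in the scene. Friction and masses are not known exactly. Their poses are not given: they have to be found in the camera images.
- fittings_box: fixed wooden box, 110 mm (its x) by 310 mm (its y), walls 5 mm thick and 34 mm high; origin on the table under its centre, z up. Ledges 29 mm above the table run round the inside and carry the cover; the side walls guide it along the box's y with 1 mm play each side. The -y half has three pockets, the +y half is a bay with coloured pencils
- middle_pocket (a point): centre of the floor of the middle of the three pockets, 5 mm above the table, 76 mm from the box's middle towards -y of the box. Each pocket is 88 mm (box x) by 44 mm (box y); the other two have their centres 48 mm to either side along the box's y. The 4 mm partitions between them are as high as the ledges (29 mm above the table)
- cover: loose dark wood cover plate, 98 mm (x) by 146 mm (y) by 5 mm, about 0.12 kg, lying on the ledges over the pockets, axes as the box's; origin at the centre of its underside. In the box's frame its origin starts near y -76 mm and can slide to y +77 mm, where it meets the far end wall and lies over the pencils; all pockets are clear from y +67 mm
- cover_knob (a point): middle of the brass knob at the centre of the cover, where to grip it: 22 mm above the cover's underside. The knob is 22 mm across from 15 to 30 mm above the underside, on a neck 16 mm across
- bushing: brass flanged bushing, 70 g (may vary by a fifth), hidden under the cover in one of the three pockets, standing upright on its shank: shank 20 mm across and 12 mm long with a bevelled foot, head above it 30 mm across and 9 mm high, 21 mm tall in all, 10 mm hole through. Origin at the centre of the foot, z along the axis towards the head
- bushing_shoulder (a point): point on the bushing's axis in the plane of its shoulder (underside of the head), 12 mm above the foot
- clock_blank: round white wooden clock blank, 210 mm across, 18 mm thick, clamped on the easel, its face 30 degrees from level, facing the easel's low front. Origin at the centre of the hole's mouth, in the face; z straight out of the face (the bushing goes in along -z), x up the slope, y level. Hole 21.5 mm wide, through, 1.5 mm bevel; once 5 mm in it grips the shank and takes 5 to 10 N to push home
- easel_foot (a point): point on the table under the middle of the wooden easel (fixed, 260 by 240 mm, 170 mm high at the back), 116 mm below the hole. Round the hole the face is clear to 45 mm; petals in low relief (3 mm) and brass hour dots lie farther out. The easel's ledge, 106 mm below the hole, stands 10 mm above the face; its clamp, 94 mm above the hole, 8 mm
- nut: loose steel hexagon nut, 24 mm across flats, 10 mm high, lying in another of the pockets; origin under its centre. To be left there
- washer: loose black rubber washer, 32 mm across, 4 mm high, lying in the remaining pocket; origin under its centre. To be left there
- paste_tub: bystander: white tub of modelling paste with a blue lid, 94 mm across, 69 mm high; origin under its centre
- cups: bystander: stack of clear plastic cups, 79 mm across, 128 mm high; origin under its centre
- scissors: bystander: scissors with blue handles, lying flat, 175 mm long, 8 mm high; origin near the pivot
- phone: bystander: black phone lying flat, 150 by 73 by 8 mm; origin under its centre
- palette_knife: bystander: palette knife lying along its x, 195 mm long, 17 mm high; origin on the table at mid length
- brush: bystander: flat paint brush with a blue handle lying along its x, 190 mm long, 20 mm high, between box and easel; origin under its middle
Not all that is in view belongs to the job. Of the things like the cover, leave any that is blue; of the rest the larger one is meant.

How it is judged:
By the outcome, as a careful person would: the job done as asked, in the order asked, and still so for the second after the job is handed in, with the robot touching nothing.
It also fails if it takes over 54 s, if anything falls off the work surface, if the arm or the gripper's body presses on something with over 40 N, if the wrist force passes 120 N, or if a joint passes its speed limit or range.

## Robot

A 7-joint arm with a two-finger parallel gripper is mounted at the origin on the work surface. World frame = base frame: x ahead of the robot, y to its left, z up, the work surface at z = 0. Lengths are in m, angles in rad, forces in N, time in s.
With the tool pointing down it reaches from about 0.4 to 0.85 m from the base axis. Payload 4.5 kg.
Tool frame: the origin (TCP) lies at the very end of the fingers, on their centre line; the grasp point (between the pads) lies 19 mm behind it; z points along the fingers, y is the line along which they close (so a half turn about z gives the same grasp; the last joint's range is limited). The gripper opens to 88 mm and grips with 3 to 60 N. Pads are 18 mm wide; open, the fingers measure 123 mm over their backs; the gripper's body (75 mm by 187 mm) begins 45 mm behind the grasp point.
Start: joints at [1.363, 0.689, -0.195, 1.565, 0.157, 0.902, -0.215], TCP at [0.15, -0.607, 0.239] pointing down, gripper open.
Joint ranges: [-3.01, 3.01], [-0.46, 2.08], [-1.47, 1.51], [0.13, 2.56], [-1, 4.14], [0.04, 2.09], [-2.66, 2.66]. Speed limits (rad/s): [2.57, 2.57, 3.14, 3.14, 3.14, 3.14, 3.14].

## Interface

Orientations are given as a unit quaternion [x, y, z, w].
In Python, from plant import r gives the robot as it stands. The module is installed in compiled form; this text tells all that it offers.
- The arm moves only by the tool step_arm, never from a script. Its argument "increments" is a list of rows, each a list of 2 entries, a list of its own where there are three numbers: the shift along the world's x, y, z in cm, then the turn, a rotation vector about the world's x, y, z in degrees. A call has exactly 10 rows; each row shifts and turns the commanded pose from where the row before left it; what a row does not reach is not made up. A row lasts 1/10 s, in which the tool goes at most 50 mm and 8.59 degrees, less where a joint would pass 70% of its speed; a pose out of reach is approached as far as the arm can. A call is refused whole if a number of a shift passes 5 or a number of a turn 8.59, either way. A call with a gripper value outside its range is refused whole. "fingers" is the opening, from 0 (shut) to 1 (fully open), set as the call begins (left out, the last holds). The fingers move at their own pace and stop on an object; "grip_force" is the grip in N (left out, the last holds). Time passes only in rows, so rows that do not move let the fingers close, or fill a call up. It gives the time, the measured TCP pose, the force, the opening and the grip force at its end, in the units of the state.
- r.get_state(): the state, without advancing time (a new reading comes with each control period).
- r.snapshot(name): name is "scene" or "top" or "wrist"; returns (picture, depth): 480x640x3 uint8, red, green, blue; 480x640 float32, m along the optical axis (not along the pixel's ray), 0 where there is no reading.
- r.calibration(name): a dict with "fov_y" (degrees; the focal length in pixels is half the picture's height over the tangent of half this angle, whatever the lens; pixels are square), "cx", "cy" (the principal point, pixels), "R" (3x3) and "t" (3): a world point X has camera coordinates R X + t. Camera axes: x right, y down, z forward; pixel columns grow to the right and rows downward; lengths in m; the calibration is good to about 2 mm. The wrist camera is an equidistant fisheye: a pixel r from the principal point sees the ray r / f radians off the axis. A picture is of the moment at which its call begins: read the wrist's pose just before it. calibration takes no time and is no camera call; for the wrist camera it gives the pose at the moment of the call.
- r.finish_job(): hands the job in; it is judged then, once.
The state is a dict: "clock": time; "q": joint angles; "qd": joint speeds; "joint_torque": joint torques, N m; "tool_pos": TCP position; "eef_rot": TCP orientation; "contact_force": force on the tool from outside, world axes, zero at the start; "moment": the same for the moment, N m; "opening": opening from 0.0 (shut) to 1.0 (fully open); "finger_force": force on a finger pad.
Only numpy, scipy, OpenCV 4.12 (cv2) and the standard library are available. Lean on these libraries where they do the work, as an engineer would, in place of code of your own. Each camera call takes 0.05 s, during which the arm holds its last target. There are 200 camera calls.

## Working session

There is one attempt and no reset: what is moved stays moved. The work goes in short steps, Python scripts to look and compute and a tool call to move; the robot and the scene stay as the last step left them, time stands still between calls to the robot, and variables do not carry over. Pictures are saved under pics/ and viewed, at most 11 in all, crops included, and the job is handed in when it is done.

Besides the shell and the picture viewer there is one more tool, called after ">>>" by a JSON object that holds its "api" and its "payload", one argument or row to a line. step_arm: Moves the arm, as the interface text tells. Its arguments: {"type":"object","properties":{"increments":{"type":"array","items":{"type":"array"}},"fingers":{"type":"number"},"grip_force":{"type":"number"}},"required":["increments"]}

```bash
mkdir -p pics; cat > h.py <<'E'
import numpy as np, cv2
from plant import r
def snap(name,tag):
    c=r.calibration(name); p,d=r.snapshot(name)
    cv2.imwrite(f'pics/{tag}.png',p[:,:,::-1]); np.savez(f'pics/{tag}.npz',p=p,d=d,**{k:np.array(v) for k,v in c.items()},fish=name=='wrist')
    return p,d,c
def load(tag): return np.load(f'pics/{tag}.npz')
def ray(s,u,v):
    f=240/np.tan(np.radians(float(s['fov_y']))/2)
    x=(np.asarray(u,float)-s['cx']);y=(np.asarray(v,float)-s['cy'])
    if s['fish']:
        rr=np.hypot(x,y)+1e-9;th=rr/f
        return np.stack([x/rr*np.tan(th),y/rr*np.tan(th),np.ones_like(x)],-1)
    return np.stack([x/f,y/f,np.ones_like(x)],-1)
def world(s,u,v):
    d=s['d'][np.asarray(v).astype(int),np.asarray(u).astype(int)]
    return (ray(s,u,v)*d[...,None]-s['t'])@s['R']
def atz(s,u,v,z):
    a=ray(s,u,v)@s['R']; c=-s['R'].T@s['t']
    return c+a*((z-c[2])/a[...,2])[...,None]
def proj(s,X):
    X=np.asarray(X,float)@s['R'].T+s['t'];f=240/np.tan(np.radians(float(s['fov_y']))/2)
    if s['fish']:
        n=np.hypot(X[...,0],X[...,1])+1e-9;th=np.arctan2(n,X[...,2]);return np.stack([s['cx']+f*th*X[...,0]/n,s['cy']+f*th*X[...,1]/n],-1)
    return np.stack([s['cx']+f*X[...,0]/X[...,2],s['cy']+f*X[...,1]/X[...,2]],-1)
E
python3 - <<'E'
from h import *
snap('scene','s0');snap('top','t0');s=r.get_state()
print(s['tool_pos'],s['eef_rot'],s['contact_force'],s['clock'])
E
```

```text
[ 0.14946675 -0.60626559  0.23800308] [ 9.92697660e-01  1.20626123e-01 -1.63532442e-04 -8.16600484e-04] [0.47083156 0.06341412 0.17147415] 0.1
```

View pics/t0.png

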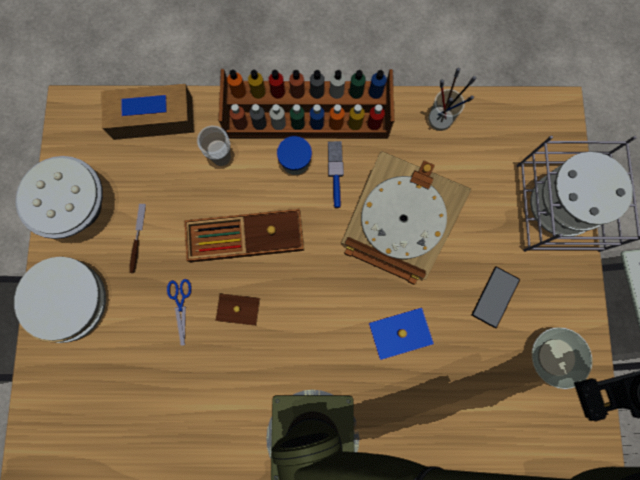

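View pics/s0.png

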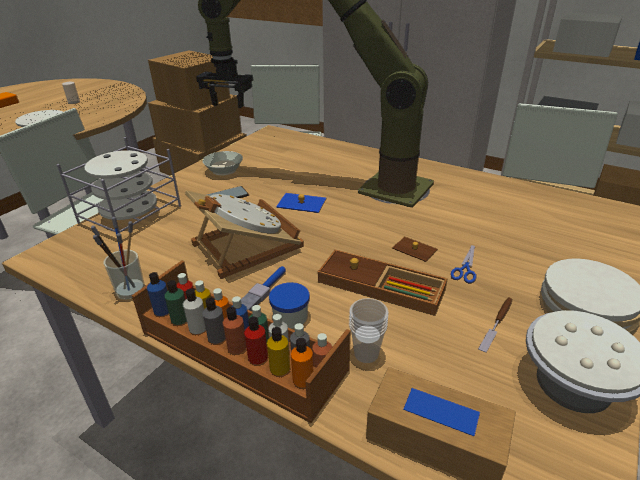

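The top view shows the box with its corners at about (185,221), (300,210), (304,249) and (189,261). The cover knob is at (271,230), the pencils are to the left, and the clock hole is at (403,218). The two other covers, one blue and one small, lie loose on the table.

```bash
python3 - <<'E'
from h import *
s=load('t0')
p=s['p'];
cv2.imwrite('pics/t0c.png',np.hstack([cv2.resize(p[200:275,175:315],None,fx=4,fy=4,interpolation=cv2.INTER_CUBIC)[:, :400], ])[:,:,::-1]) if 0 else None
a=cv2.resize(p[195:270,175:315],None,fx=5.7,fy=5.7,interpolation=cv2.INTER_CUBIC)
cv2.imwrite('pics/t0c.png',a[:,:,::-1])
print('knob',world(s,271,230), atz(s,np.array(271.),np.array(230.),.059))
# blank plane
vv,uu=np.mgrid[150:285,340:475]; X=world(s,uu.ravel(),vv.ravel())
c=proj(s,[0,0,0]); 
h=world(s,np.array([403+12,403-12,403,403]),np.array([218,218,218+12,218-12])); print(h)
m=(np.hypot(uu-403,vv-218)<26)&(np.hypot(uu-403,vv-218)>7); P=world(s,uu[m],vv[m])
for _ in range(5):
    c=P.mean(0);n=np.linalg.svd(P-c)[2][2];n*=np.sign(n[2]);e=(P-c)@n;P=P[abs(e)<max(.0015,1.5*e.std())]
print('n',n,np.degrees(np.arccos(n[2])),c,e.std(),len(P))
# box wall top: pixels with height .029-.039 around box
vv,uu=np.mgrid[200:270,178:312];X=world(s,uu.ravel(),vv.ravel());k=(X[:,2]>.022)&(X[:,2]<.07)
mask=k.reshape(vv.shape).astype(np.uint8);
print(cv2.minAreaRect(X[k][:,:2].astype(np.float32)*1000),k.sum(),np.median(X[k][:,2]))
E
```

```text
knob [0.51955193 0.10713122 0.0617942 ] [0.52017062 0.1073946  0.059     ]
[[ 0.53832648 -0.25504668  0.12231728]
 [ 0.54156431 -0.19774649  0.10814506]
 [ 0.51243025 -0.22818937  0.10107768]
 [ 0.56702113 -0.22493555  0.1294534 ]]
n [ 0.19390547 -0.95606052  0.21988397] 77.29778199898794 [ 0.53600841 -0.22386534  0.13127444] 0.01884919101947944 1010
((515.065673828125, 183.26217651367188), (112.1810073852539, 310.720947265625), 6.403135776519775) 3117 0.031211854200008726
```

View pics/t0c.png

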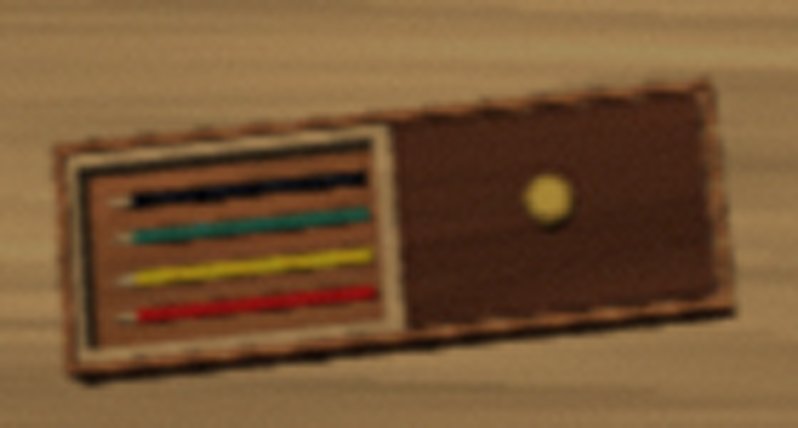

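>>> {"api": "step_arm", "payload": {
  "increments": [
    [[1.85,3.57,0],[0,0,-0.4]],
    [[1.85,3.57,0],[0,0,-0.4]],
    [[1.85,3.57,0],[0,0,-0.4]],
    [[1.85,3.57,0],[0,0,-0.4]],
    [[1.85,3.57,0],[0,0,-0.4]],
    [[1.85,3.57,0],[0,0,-0.4]],
    [[1.85,3.57,0],[0,0,-0.4]],
    [[1.85,3.57,0],[0,0,-0.4]],
    [[1.85,3.57,0],[0,0,-0.4]],
    [[1.85,3.57,0],[0,0,-0.4]]
  ],
  "fingers": 0.6
}}

```text
clock: 1.1
tool_pos: [0.335, -0.2483, 0.2387]
eef_rot: [0.996, 0.086, -0.0, -0.0]
contact_force: [1.3, -1.1, 0.2]
opening: 0.597
finger_force: 0.0
```

>>> {"api": "step_arm", "payload": {
  "increments": [
    [[1.85,3.57,-1],[0,0,-0.4]],
    [[1.85,3.57,-1],[0,0,-0.4]],
    [[1.85,3.57,-1],[0,0,-0.4]],
    [[1.85,3.57,-1],[0,0,-0.4]],
    [[1.85,3.57,-1],[0,0,-0.4]],
    [[1.85,3.57,-1],[0,0,-0.4]],
    [[1.85,3.57,-1],[0,0,-0.4]],
    [[1.85,3.57,-1],[0,0,-0.4]],
    [[1.85,3.57,-1],[0,0,-0.4]],
    [[1.85,3.57,-1],[0,0,-0.4]]
  ]
}}

```text
clock: 2.1
tool_pos: [0.5201, 0.1088, 0.138]
eef_rot: [0.999, 0.051, -0.0, 0.0]
contact_force: [0.1, -0.2, -0.2]
opening: 0.599
finger_force: 0.0
```

```bash
python3 - <<'E'
from h import *
snap('wrist','w1');s=r.get_state()
print(s['tool_pos'],s['eef_rot'],s['contact_force'],s['clock'],s['opening'])
print(proj(load('w1'),s['tool_pos']))
E
```

```text
[0.52305109 0.11772619 0.13693874] [ 0.99845929  0.05535592  0.00189067 -0.00334535] [ 4.32819585  4.21792321 -1.18359819] 2.15 0.6028894544784922
[299.4629021  305.93747871]
```

View pics/w1.png

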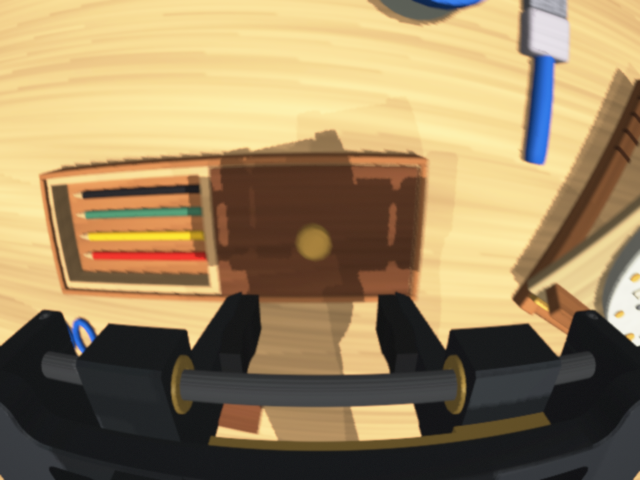

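The wrist view shows the knob at (314,242), with the box's top outer corners at about (42,174), (427,157) and (63,294). The arm was still settling, so I'll wait and measure again.

>>> {"api": "step_arm", "payload": {
  "increments": [
    [[0,0,0],[0,0,0]],
    [[0,0,0],[0,0,0]],
    [[0,0,0],[0,0,0]],
    [[0,0,0],[0,0,0]],
    [[0,0,0],[0,0,0]],
    [[0,0,0],[0,0,0]],
    [[0,0,0],[0,0,0]],
    [[0,0,0],[0,0,0]],
    [[0,0,0],[0,0,0]],
    [[0,0,0],[0,0,0]]
  ]
}}

```text
clock: 3.15
tool_pos: [0.5197, 0.1072, 0.1387]
eef_rot: [0.999, 0.051, 0.0, 0.0]
contact_force: [-0.4, 0.3, -0.4]
opening: 0.596
finger_force: 0.0
```

```bash
python3 - <<'E'
from h import *
st=r.get_state();snap('wrist','w2');s=load('w2')
print(st['tool_pos'],st['eef_rot'],st['contact_force'],st['clock'])
# knob: points above .05 near
vv,uu=np.mgrid[140:300,40:430];X=world(s,uu.ravel(),vv.ravel())
k=(X[:,2]>.048)&(X[:,2]<.075)&(np.hypot(X[:,0]-.52,X[:,1]-.107)<.03)
K=X[k];print('knob',k.sum(),(K.max(0)+K.min(0))/2,K.max(0)-K.min(0))
k=(X[:,2]>.026)&(X[:,2]<.075)
print(cv2.minAreaRect(X[k][:,:2].astype(np.float32)*1000),k.sum(),np.median(X[k][:,2]))
cols=slice(0,None)
# box far edge (top in image): lines in world
E=[]
for u in range(60,420,4):
    z=world(s,np.full(60,u),np.arange(140,200));i=np.argmax(z[:,2]>.025);E.append(z[i])
E=np.array(E);E=E[(E[:,2]<.045)&(E[:,2]>.025)]
p=np.polyfit(E[:,1],E[:,0],1);e=E[:,0]-np.polyval(p,E[:,1]);g=abs(e)<.003;p=np.polyfit(E[g,1],E[g,0],1);print('edge yaw',-np.degrees(np.arctan(p[0])),p,g.sum(),len(E))
cv2.imwrite('pics/w2c.png',cv2.resize(s['p'][130:310,30:440],None,fx=1.9,fy=1.9)[:,:,::-1])
E
```

```text
[0.51969497 0.10720595 0.1387384 ] [9.98694098e-01 5.10891182e-02 5.40215003e-06 2.75425866e-05] [-0.41364391  0.26681075 -0.38194679] 3.15
knob 894 [0.52350388 0.11090273 0.05395915] [0.02186859 0.02186799 0.01158793]
((515.255126953125, 186.457763671875), (110.34365844726562, 311.3480224609375), 6.211253643035889) 36230 0.03271366396075241
edge yaw 6.171711467450014 [-0.10813524  0.59050286] 82 82
```

>>> {"api": "step_arm", "payload": {
  "increments": [
    [[0.1,0.1,-1.0],[0,0,0.3]],
    [[0.1,0.1,-1.5],[0,0,0]],
    [[0.1,0.1,-1.5],[0,0,0]],
    [[0.1,0.1,-1.5],[0,0,0]],
    [[0,0,-1.5],[0,0,0]],
    [[0,0,-1.0],[0,0,0]],
    [[0,0,-0.8],[0,0,0]],
    [[0,0,-0.6],[0,0,0]],
    [[0,0,-0.3],[0,0,0]],
    [[0,0,0],[0,0,0]]
  ]
}}

```text
clock: 4.2
tool_pos: [0.5237, 0.1111, 0.0416]
eef_rot: [0.999, 0.054, -0.0, 0.0]
contact_force: [0.3, 0.3, -0.4]
opening: 0.603
finger_force: 0.0
```

>>> {"api": "step_arm", "payload": {
  "increments": [
    [[0,0,0],[0,0,0]],
    [[0,0,0],[0,0,0]],
    [[0,0,0],[0,0,0]],
    [[0,0,0],[0,0,0]],
    [[0,0,0],[0,0,0]],
    [[0,0,0],[0,0,0]],
    [[0,0,0],[0,0,0]],
    [[0,0,0],[0,0,0]],
    [[0,0,0],[0,0,0]],
    [[0,0,0],[0,0,0]]
  ],
  "fingers": 0,
  "grip_force": 12
}}

```text
clock: 5.2
tool_pos: [0.5238, 0.1112, 0.0419]
eef_rot: [0.999, 0.054, 0.0, 0.0]
contact_force: [-0.1, -0.3, 4.8]
opening: 0.243
finger_force: 12.0
```

>>> {"api": "step_arm", "payload": {
  "increments": [
    [[-0.05,0.5,0],[0,0,0]],
    [[-0.11,1.0,0],[0,0,0]],
    [[-0.16,1.5,0],[0,0,0]],
    [[-0.17,1.6,0],[0,0,0]],
    [[-0.17,1.6,0],[0,0,0]],
    [[-0.17,1.6,0],[0,0,0]],
    [[-0.17,1.6,0],[0,0,0]],
    [[-0.17,1.5,0],[0,0,0]],
    [[-0.15,1.3,0],[0,0,0]],
    [[-0.1,1.0,0],[0,0,0]]
  ]
}}

```text
clock: 6.2
tool_pos: [0.5097, 0.2418, 0.0419]
eef_rot: [0.999, 0.053, -0.0, 0.001]
contact_force: [0.4, -5.1, 6.9]
opening: 0.245
finger_force: 12.1
```

>>> {"api": "step_arm", "payload": {
  "increments": [
    [[-0.07,0.7,0],[0,0,0]],
    [[-0.06,0.5,0],[0,0,0]],
    [[-0.04,0.4,0],[0,0,0]],
    [[-0.03,0.3,0],[0,0,0]],
    [[-0.02,0.2,0],[0,0,0]],
    [[0,0,0],[0,0,0]],
    [[0,0,0],[0,0,0]],
    [[0,0,0],[0,0,0]],
    [[0,0,0],[0,0,0]],
    [[0,0,0],[0,0,0]]
  ]
}}

```text
clock: 7.2
tool_pos: [0.5076, 0.2622, 0.0419]
eef_rot: [0.999, 0.053, -0.0, 0.001]
contact_force: [-0.3, -3.9, 5.8]
opening: 0.239
finger_force: 12.1
```

>>> {"api": "step_arm", "payload": {
  "increments": [
    [[0,0,0],[0,0,0]],
    [[0,0,0],[0,0,0]],
    [[0,0,0],[0,0,0]],
    [[0,0,0],[0,0,0]],
    [[0,0,0.5],[0,0,0]],
    [[0,0,2],[0,0,0]],
    [[0.1,-1.5,3],[0,0,0]],
    [[0.3,-3,3.5],[0,0,0]],
    [[0.4,-3.5,2],[0,0,0]],
    [[0.3,-3,0],[0,0,0]]
  ],
  "fingers": 0.6
}}

```text
clock: 8.2
tool_pos: [0.5204, 0.153, 0.155]
eef_rot: [0.999, 0.053, 0.003, -0.001]
contact_force: [0.7, -0.4, -1.1]
opening: 0.602
finger_force: 0.0
```

>>> {"api": "step_arm", "payload": {
  "increments": [
    [[0.3,-2.5,0],[0,0,0]],
    [[0.2,-1.6,0],[0,0,0]],
    [[0,0,0],[0,0,0]],
    [[0,0,0],[0,0,0]],
    [[0,0,0],[0,0,0]],
    [[0,0,0],[0,0,0]],
    [[0,0,0],[0,0,0]],
    [[0,0,0],[0,0,0]],
    [[0,0,0],[0,0,0]],
    [[0,0,0],[0,0,0]]
  ]
}}

```text
clock: 9.2
tool_pos: [0.5233, 0.1132, 0.1517]
eef_rot: [0.999, 0.054, -0.0, 0.0]
contact_force: [-0.4, 0.9, 0.4]
opening: 0.596
finger_force: 0.0
```

```bash
python3 - <<'E'
from h import *
st=r.get_state();snap('wrist','w3');s=load('w3')
print(st['tool_pos'],st['eef_rot'],st['q'],st['clock'])
# RANSAC-ish plane of blank, if in view
E
```

```text
[0.52326269 0.11322853 0.15173016] [ 9.98555110e-01  5.37372306e-02 -4.86498864e-06  5.53390631e-05] [-0.31072379  0.7009781   0.01886896  1.92535909 -0.02447421  0.5155077
 -1.7382782 ] 9.2
```

View pics/w3.png

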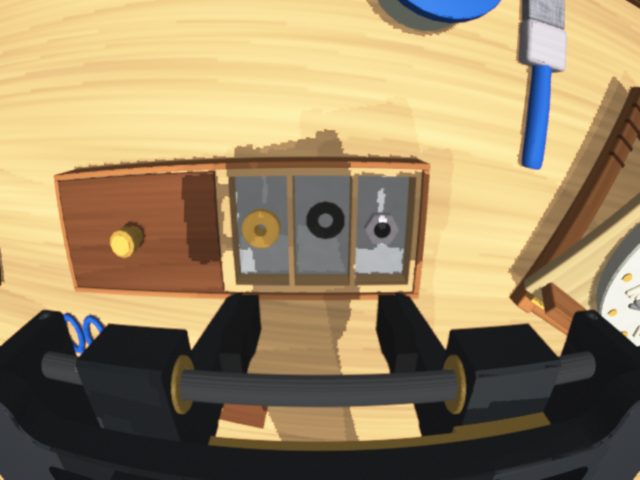

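The cover now lies over the pencils. The bushing is in the pocket nearest the middle at (261,230), the washer is at (325,220) and the nut at (381,230).

```bash
python3 - <<'E'
from h import *
s=load('w3');a=np.radians(6.2);C=np.array([.5153,.1865]);R=np.array([[np.cos(a),np.sin(a)],[-np.sin(a),np.cos(a)]])
vv,uu=np.mgrid[195:262,236:288];X=world(s,uu.ravel(),vv.ravel())
b=(X[:,:2]-C)@R.T
k=(X[:,2]>.018)&(X[:,2]<.034)&(abs(b[:,0])<.042)&(abs(b[:,1]+.028)<.0215)
K=b[k];c=(K.max(0)+K.min(0))/2;print(k.sum(),c,K.max(0)-K.min(0),C+R.T@c,np.median(X[k][:,2]))
cc,rad=cv2.minEnclosingCircle(K.astype(np.float32)*1000);print(cc,rad)
print('pix',(C+R.T@np.array([atz(s,np.array(261.),np.array(230.),.026)[:2]]).T.ravel()*0),atz(s,np.array(261.),np.array(230.),.026))
kz=(X[:,2]<.012)&(abs(b[:,0])<.04);print('floor',np.median(X[kz][:,2]))
# cover knob
vv,uu=np.mgrid[215:265,100:155];X=world(s,uu.ravel(),vv.ravel());k=X[:,2]>.048;K=(X[k][:,:2]-C)@R.T;print('cover knob box',(K.max(0)+K.min(0))/2)
E
```

```text
1096 [-0.00558648 -0.02499332] [0.04307768 0.03694756] [0.51244546 0.16104953] 0.024700452042124114
(-7.125357151031494, -22.489192962646484) 25.5936222076416
pix [0.5153 0.1865] [0.51975534 0.15706764 0.026     ]
floor 0.004461108222315173
cover knob box [0.03641356 0.00652376]
```

>>> {"api": "step_arm", "payload": {
  "increments": [
    [[0,0.4,0],[0,0,7.5]],
    [[0,0.4,0],[0,0,7.5]],
    [[0,0.4,0],[0,0,7.5]],
    [[0,0.4,0],[0,0,7.5]],
    [[0,0.4,0],[0,0,7.5]],
    [[-0.1,0.4,0],[0,0,7.5]],
    [[-0.1,0.4,0],[0,0,7.5]],
    [[-0.1,0.4,0],[0,0,7.5]],
    [[-0.05,0.4,0],[0,0,7.5]],
    [[0,0.4,0],[0,0,7.5]]
  ]
}}

```text
clock: 10.25
tool_pos: [0.5198, 0.1531, 0.1518]
eef_rot: [0.758, 0.652, -0.0, 0.0]
contact_force: [-0.1, 0.3, 0.8]
opening: 0.601
finger_force: 0.0
```

>>> {"api": "step_arm", "payload": {
  "increments": [
    [[0,0.4,-0.5],[0,0,7.5]],
    [[0,0,-1],[0,0,7.5]],
    [[0,0,-1],[0,0,0]],
    [[0,0,-0.7],[0,0,0]],
    [[0,0,0],[0,0,0]],
    [[0,0,0],[0,0,0]],
    [[0,0,0],[0,0,0]],
    [[0,0,0],[0,0,0]],
    [[0,0,0],[0,0,0]],
    [[0,0,0],[0,0,0]]
  ]
}}

```text
clock: 11.25
tool_pos: [0.5199, 0.1572, 0.12]
eef_rot: [0.668, 0.744, 0.0, 0.0]
contact_force: [-0.3, 0.3, -0.7]
opening: 0.598
finger_force: 0.0
```

```bash
python3 - <<'E'
from h import *
st=r.get_state();snap('wrist','w4');s=load('w4')
print(st['tool_pos'],st['eef_rot'],st['q'][6],st['clock'])
P=s['p'];hsv=cv2.cvtColor(P,cv2.COLOR_RGB2HSV)
pt=proj(s,[.5198,.1571,.026]);print(pt)
x0,y0=np.maximum(pt.astype(int)-70,0)
cv2.imwrite('pics/w4c.png',cv2.resize(P[y0:y0+140,x0:x0+140],None,fx=4,fy=4,interpolation=cv2.INTER_CUBIC)[:,:,::-1]);print(x0,y0)
E
```

```text
[0.51990254 0.15720045 0.11996545] [6.68216608e-01 7.43966732e-01 2.27143585e-04 1.19108629e-04] -0.770898124707583 11.25
[317.34472356 245.24447202]
247 175
```

View pics/w4c.png

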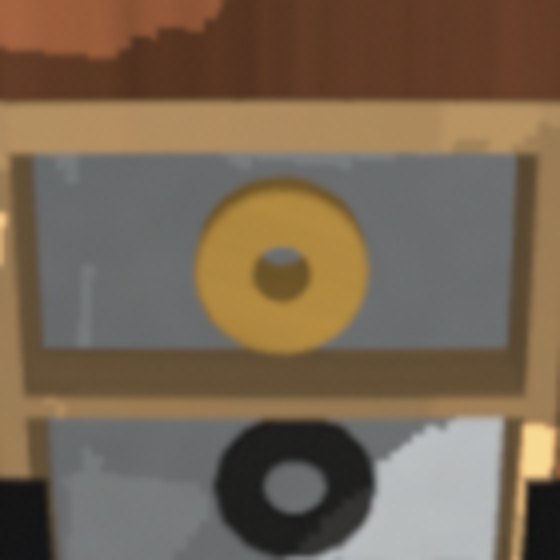

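The crop shows the bushing's head centred at about (282,269), which is pixel (317.5,242). That is about 2 mm further towards the box's +y than I had estimated, and it is central across the pocket.

>>> {"api": "step_arm", "payload": {
  "increments": [
    [[0,0.1,-1.0],[0,0,0]],
    [[0,0.08,-1.5],[0,0,0]],
    [[0,0,-1.5],[0,0,0]],
    [[0,0,-1.2],[0,0,0]],
    [[0,0,-0.8],[0,0,0]],
    [[0,0,-0.5],[0,0,0]],
    [[0,0,-0.5],[0,0,0]],
    [[0,0,0],[0,0,0]],
    [[0,0,0],[0,0,0]],
    [[0,0,0],[0,0,0]]
  ],
  "fingers": 0.46
}}

```text
clock: 12.3
tool_pos: [0.5201, 0.1591, 0.0501]
eef_rot: [0.668, 0.744, 0.0, 0.0]
contact_force: [-0.2, -0.1, 0.2]
opening: 0.458
finger_force: 0.0
```

>>> {"api": "step_arm", "payload": {
  "increments": [
    [[0,0,-1],[0,0,0]],
    [[0,0,-0.8],[0,0,0]],
    [[0,0,-0.6],[0,0,0]],
    [[0,0,-0.4],[0,0,0]],
    [[0,0,-0.2],[0,0,0]],
    [[0,0,-0.15],[0,0,0]],
    [[0,0,0],[0,0,0]],
    [[0,0,0],[0,0,0]],
    [[0,0,0],[0,0,0]],
    [[0,0,0],[0,0,0]]
  ]
}}

```text
clock: 13.3
tool_pos: [0.5199, 0.159, 0.0184]
eef_rot: [0.668, 0.744, 0.0, 0.0]
contact_force: [-1.2, 0.1, -0.0]
opening: 0.459
finger_force: 0.0
```

>>> {"api": "step_arm", "payload": {
  "increments": [
    [[0,0,0],[0,0,0]],
    [[0,0,0],[0,0,0]],
    [[0,0,0],[0,0,0]],
    [[0,0,0],[0,0,0]],
    [[0,0,0],[0,0,0]],
    [[0,0,0],[0,0,0]],
    [[0,0,0],[0,0,0]],
    [[0,0,0],[0,0,0]],
    [[0,0,0],[0,0,0]],
    [[0,0,0],[0,0,0]]
  ],
  "fingers": 0,
  "grip_force": 30
}}

```text
clock: 14.3
tool_pos: [0.5197, 0.1589, 0.0183]
eef_rot: [0.668, 0.744, -0.0, 0.0]
contact_force: [-0.6, -0.2, 3.5]
opening: 0.324
finger_force: 30.0
```

>>> {"api": "step_arm", "payload": {
  "increments": [
    [[0,0,0.5],[0,0,0]],
    [[0,0,1],[0,0,0]],
    [[0,0,2],[0,0,0]],
    [[0,0,3],[0,0,0]],
    [[0,0,3.5],[0,0,0]],
    [[0,0,3.5],[0,0,0]],
    [[0,0,3],[0,0,0]],
    [[-0.1,-1,2],[0,0,0]],
    [[-0.2,-2,1],[0,0,0]],
    [[-0.3,-3,0],[0,0,0]]
  ]
}}

```text
clock: 15.3
tool_pos: [0.5148, 0.1006, 0.2158]
eef_rot: [0.667, 0.745, 0.003, 0.001]
contact_force: [0.9, -0.2, -0.8]
opening: 0.324
finger_force: 30.0
```

>>> {"api": "step_arm", "payload": {
  "increments": [
    [[-0.3,-3.5,0],[-1.38,-2.66,0]],
    [[-0.3,-3.5,0],[-1.38,-2.66,0]],
    [[-0.3,-3.5,0],[-1.38,-2.66,0]],
    [[-0.3,-3.5,0],[-1.38,-2.66,0]],
    [[-0.3,-3.5,0],[-1.38,-2.66,0]],
    [[-0.3,-3.5,0],[-1.38,-2.66,0]],
    [[-0.3,-3,0],[-1.38,-2.66,0]],
    [[-0.2,-3,0],[-1.38,-2.66,0]],
    [[-0.1,-2,0],[-1.38,-2.66,0]],
    [[-0.1,-1,0],[-1.38,-2.66,0]]
  ]
}}

```text
clock: 16.3
tool_pos: [0.4802, -0.1661, 0.2078]
eef_rot: [0.656, 0.728, 0.035, 0.195]
contact_force: [1.0, -0.2, -1.4]
opening: 0.326
finger_force: 30.0
```

>>> {"api": "step_arm", "payload": {
  "increments": [
    [[0,0,0],[0,0,0]],
    [[0,0,0],[0,0,0]],
    [[0,0,0],[0,0,0]],
    [[0,0,0],[0,0,0]],
    [[0,0,0],[0,0,0]],
    [[0,0,0],[0,0,0]],
    [[0,0,0],[0,0,0]],
    [[0,0,0],[0,0,0]],
    [[0,0,0],[0,0,0]],
    [[0,0,0],[0,0,0]]
  ]
}}

```text
clock: 17.3
tool_pos: [0.4798, -0.1651, 0.2069]
eef_rot: [0.656, 0.729, 0.035, 0.193]
contact_force: [0.2, -1.1, -0.5]
opening: 0.327
finger_force: 30.0
```

```bash
python3 - <<'E'
from h import *
st=r.get_state();snap('wrist','w5');s=load('w5')
print(st['tool_pos'],st['eef_rot'],st['q'],st['clock'],st['opening'])
print(proj(s,st['tool_pos']))
E
```

```text
[ 0.47976384 -0.16512078  0.20692373] [0.65592064 0.7289217  0.03502175 0.19291125] [ 0.21305038  0.51684829 -0.1077321   2.31323286  1.80300281  0.21798172
 -1.53485532] 17.3 0.32704050811956165
[317.88032697 315.11513834]
```

View pics/w5.png

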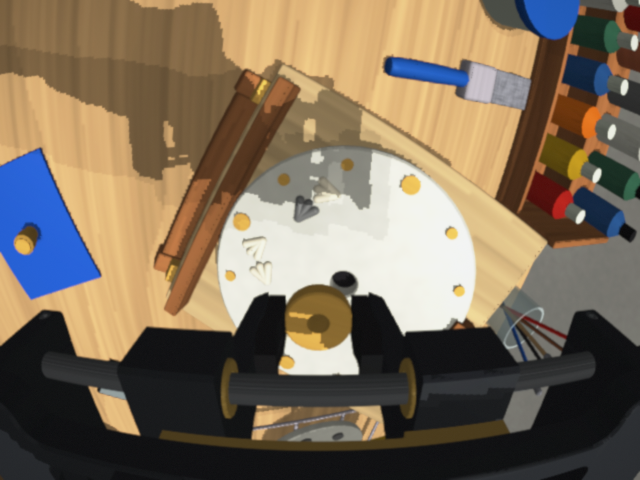

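The hole is visible at about (343,281), just above the held bushing at (318,317). The tilt has only got to about 23°. I'll fit the face plane from depth.

```bash
cat >> h.py <<'E'
from scipy.spatial.transform import Rotation as Ro
def plane(s,lo=.075,hole=(.5397,-.2266,.1153),n0=(-.444,.23,.866)):
    vv,uu=np.mgrid[0:480,0:640];u,v=uu.ravel(),vv.ravel();X=world(s,u,v);n=np.array(n0);h=np.array(hole)
    P=s['p'].reshape(-1,3).astype(int);w=(P.min(1)>90)&(np.ptp(P,axis=1)<45)
    m=w&(np.linalg.norm(X-h,axis=1)<lo)&(abs((X-h)@n)<.02);Q=X[m]
    for _ in range(12):
        c=Q.mean(0);n=np.linalg.svd(Q-c,full_matrices=False)[2][2];n*=np.sign(n[2]);e=(Q-c)@n
        Q=X[m][abs((X[m]-c)@n)<max(.0012,2*e.std())]
    return c,n,len(Q),e.std()
def onplane(s,u,v,c,n):
    a=ray(s,np.array(float(u)),np.array(float(v)))@s['R'];o=-s['R'].T@s['t'];return o+a*((c-o)@n)/(a@n)
E
python3 - <<'E'
from h import *
s=load('w5');st=r.get_state()
c,n,k,e=plane(s,.1);print(n,np.degrees(np.arccos(n[2])),np.degrees(np.arctan2(n[1],n[0])),k,e)
print('hole',onplane(s,343,281,c,n))
t=load('t0');c2,n2,k,e=plane(t,.1);print('top',n2,np.degrees(np.arccos(n2[2])),np.degrees(np.arctan2(n2[1],n2[0])),k,e,onplane(t,403.3,218,c2,n2))
z=Ro.from_quat(st['eef_rot']).as_matrix()
print('tool',z[:,2],'y',z[:,1]);print('rotvec deg to go',np.degrees(np.cross(z[:,2],-n)))
cv2.imwrite('pics/w5c.png',cv2.resize(np.hstack([s['p'][255:355,260:400],]),None,fx=4,fy=4,interpolation=cv2.INTER_CUBIC)[:,:,::-1])
cv2.imwrite('pics/th.png',cv2.resize(t['p'][160:280,340:480],None,fx=4,fy=4,interpolation=cv2.INTER_CUBIC)[:,:,::-1])
a=cv2.imread('pics/w5c.png');b=cv2.imread('pics/th.png');b=cv2.resize(t['p'][198:238,383:423],(240,240),interpolation=cv2.INTER_CUBIC)[:,:,::-1]
o=np.zeros((400,800,3),np.uint8);o[:400,:560]=a;o[:240,560:]=b;cv2.imwrite('pics/comb.png',o)
E
```

```text
[-0.45625248  0.20458494  0.86601309] 30.001410636625824 155.8483965339809 27162 0.0005527214842509908
hole [ 0.53852894 -0.22194487  0.11404499]
top [-0.4554232   0.20303029  0.8668151 ] 29.90938384683098 155.972411681885 3900 0.0017277142030822587 [ 0.54005234 -0.22739852  0.1148183 ]
tool [ 0.32716276 -0.20202199 -0.9231206 ] y [0.94272125 0.13710044 0.30410542]
rotvec deg to go [-0.79657675 -7.89815606  1.44617178]
```

View pics/comb.png

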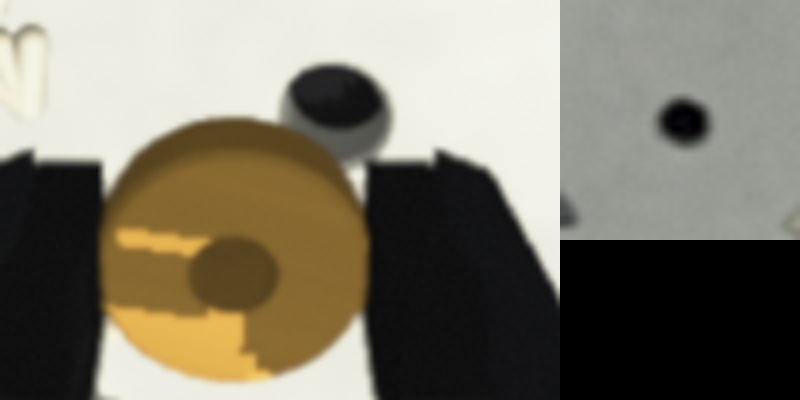

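```bash
python3 - <<'E'
from h import *
s=load('w5');st=r.get_state();c,n,k,e=plane(s,.1)
t=load('t0');c2,n2,_,_=plane(t,.1)
print('hole w',onplane(s,344,283.7,c,n),'t',onplane(t,403.7,218.2,c2,n2))
T=Ro.from_quat(st['eef_rot']).as_matrix();p=st['tool_pos']
for v in (321,322.5,323.5): print('bush in tool',T.T@(onplane(s,318.7,v,p-.0076*T[:,2],T[:,2])-p)*1000)
# tips of fingers check: rays: left pad edge crop x 100->285, right 368->352 at v~296
E
```

```text
hole w [ 0.53939955 -0.22396939  0.11498194] t [ 0.53955113 -0.22838661  0.1147864 ]
bush in tool [ 1.47447587  0.36149681 -7.6       ]
bush in tool [ 0.71829956  0.36245752 -7.6       ]
bush in tool [ 0.21212168  0.36310228 -7.6       ]
```

>>> {"api": "step_arm", "payload": {
  "increments": [
    [[0.2,-0.5,-0.1],[-0.08,-0.8,0.14]],
    [[0.2,-0.5,-0.1],[-0.08,-0.8,0.14]],
    [[0.3,-0.5,-0.3],[-0.08,-0.8,0.14]],
    [[0.3,-0.5,-0.3],[-0.08,-0.8,0.14]],
    [[0.3,-0.5,-0.3],[-0.08,-0.8,0.14]],
    [[0.3,-0.5,-0.4],[-0.08,-0.8,0.14]],
    [[0.3,-0.5,-0.4],[-0.08,-0.8,0.14]],
    [[0.3,-0.5,-0.4],[-0.08,-0.8,0.14]],
    [[0.2,-0.3,-0.3],[-0.08,-0.8,0.14]],
    [[0.2,-0.2,-0.2],[-0.08,-0.7,0.14]]
  ]
}}

```text
clock: 18.35
tool_pos: [0.5057, -0.2106, 0.1786]
eef_rot: [0.642, 0.722, 0.077, 0.247]
contact_force: [0.5, -0.3, -0.6]
opening: 0.325
finger_force: 30.0
```

```bash
cat > go.py <<'E'
from h import *
import sys
st=r.get_state();T=Ro.from_quat(st['eef_rot']).as_matrix();p=st['tool_pos']
n=np.array([-.4563,.2046,.866]);h=np.array([.5394,-.224,.115]);b=T@np.array([.0007,.0003,0])
for d in map(float,sys.argv[1:]): print(d,'shift cm',(h+n*(d/1000+.0134)-b-p)*100)
e=p+b-h;print('foot height mm',e@n*1000-13.4,'lat mm',(e-n*(e@n))*1000)
print('rot deg',np.degrees(np.cross(T[:,2],-n)),st['q'],st['clock'],st['contact_force'])
E
python3 go.py 30 5
```

```text
30.0 shift cm [ 1.36568125 -0.52504852 -2.60129999]
5.0 shift cm [ 2.50643125 -1.03654852 -4.76629999]
foot height mm 59.83427603236266 lat mm [-0.0434323  -0.85360769  0.1765169 ]
rot deg [ 0.03019061 -0.02200915  0.02110745] [ 0.57559892  0.65827067 -0.49259646  2.34971367  2.29012677  0.51185273
 -1.88255147] 18.35 [ 0.45666341 -0.26667869 -0.60983559]
```

>>> {"api": "step_arm", "payload": {
  "increments": [
    [[0.25,-0.08,-0.5],[0,0,0]],
    [[0.4,-0.16,-0.7],[0,0,0]],
    [[0.4,-0.16,-0.7],[0,0,0]],
    [[0.4,-0.16,-0.7],[0,0,0]],
    [[0.3,-0.12,-0.6],[0,0,0]],
    [[0.25,-0.11,-0.5],[0,0,0]],
    [[0.15,-0.08,-0.36],[0,0,0]],
    [[0.13,-0.06,-0.27],[0,0,0]],
    [[0,0,0],[0,0,0]],
    [[0,0,0],[0,0,0]]
  ]
}}

```text
clock: 19.35
tool_pos: [0.5285, -0.2194, 0.1357]
eef_rot: [0.642, 0.722, 0.077, 0.247]
contact_force: [-0.5, -0.6, -0.1]
opening: 0.323
finger_force: 30.0
```

```bash
python3 go.py 0; python3 - <<'E'
from h import *
snap('wrist','w6');s=load('w6');st=r.get_state();c,n,k,e=plane(s,.1);print(n,e,(np.array([.5394,-.224,.115])-c)@n)
print(proj(s,[[.5394,-.224,.115],st['tool_pos']]))
cv2.imwrite('pics/w6c.png',cv2.resize(s['p'][240:380,240:400],None,fx=4,fy=4,interpolation=cv2.INTER_CUBIC)[:,:,::-1])
E
```

```text
0.0 shift cm [ 0.45284407 -0.25718973 -0.90708239]
foot height mm 10.448231018459074 lat mm [0.23908711 0.43418927 0.02265589]
rot deg [ 0.01697438 -0.02936279  0.0158811 ] [ 0.58290835  0.7760992  -0.50612679  2.30780646  2.34690031  0.58667665
 -1.90315491] 19.35 [-0.49086838 -0.60880297 -0.07925266]
[-0.45608039  0.2044115   0.86614468] 0.0005374093385138322 4.164826313599281e-05
[[318.26187058 291.08126505]
 [318.43428717 315.34073958]]
```

View pics/w6c.png

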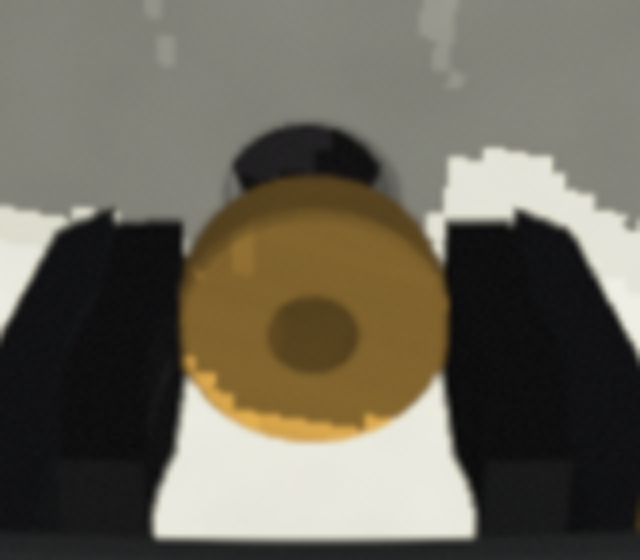

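```bash
python3 - <<'E'
from h import *
s=load('w6');st=r.get_state();T=Ro.from_quat(st['eef_rot']).as_matrix();h=np.array([.5394,-.224,.115]);p=st['tool_pos']
a=np.linspace(0,2*np.pi,73)[:,None]
for nm,c,rd in (('hole21.5',h,.01075),('mouth24.5',h,.01225),('headtop',p+T@[.0007,.0003,-.0076],.015)):
    q=(proj(s,c+rd*(np.cos(a)*T[:,0]+np.sin(a)*T[:,1]))-240)*4
    print(nm,'x',q[:,0].min(),q[:,0].max(),'y',q[:,1].min(),q[:,1].max())
print('toolx',T[:,0])
E
```

```text
hole21.5 x 228.0383625446791 398.0547445405373 y 126.42624104180322 278.374360186408
mouth24.5 x 216.20784629720492 409.8847087327201 y 115.2580219662359 288.39628324282694
headtop x 176.90473400380165 456.1622418256941 y 206.64014680294576 444.08879140994736
toolx [-0.05484918  0.96478582 -0.25725452]
```

>>> {"api": "step_arm", "payload": {
  "increments": [
    [[0.06,-0.08,-0.15],[0,0,0]],
    [[0.08,-0.06,-0.16],[0,0,0]],
    [[0.08,-0.04,-0.16],[0,0,0]],
    [[0.08,-0.04,-0.16],[0,0,0]],
    [[0.08,-0.04,-0.16],[0,0,0]],
    [[0.08,-0.04,-0.16],[0,0,0]],
    [[0.08,-0.03,-0.15],[0,0,0]],
    [[0.05,-0.02,-0.08],[0,0,0]],
    [[0.05,-0.02,-0.08],[0,0,0]],
    [[0,0,0],[0,0,0]]
  ]
}}

```text
clock: 20.4
tool_pos: [0.5348, -0.2226, 0.1228]
eef_rot: [0.641, 0.722, 0.078, 0.246]
contact_force: [-0.7, 0.9, 0.6]
opening: 0.329
finger_force: 30.0
```

```bash
python3 go.py -11
```

```text
-11.0 shift cm [ 0.3318622  -0.15913844 -0.56848968]
foot height mm -4.236930472630604 lat mm [-0.23263339  0.20766034 -0.17192142]
rot deg [-0.03645885 -0.06282571 -0.00436724] [ 0.58616776  0.80918665 -0.5069055   2.29264445  2.3631335   0.60218677
 -1.90493571] 20.4 [-0.6838908   0.86474633  0.59719079]
```

In the hole 4 mm with no side force. I'll press on.

>>> {"api": "step_arm", "payload": {
  "increments": [
    [[0.05,-0.02,-0.09],[0,0,0]],
    [[0.05,-0.02,-0.09],[0,0,0]],
    [[0.05,-0.02,-0.09],[0,0,0]],
    [[0.05,-0.02,-0.09],[0,0,0]],
    [[0.05,-0.02,-0.09],[0,0,0]],
    [[0.05,-0.02,-0.09],[0,0,0]],
    [[0.02,-0.01,-0.04],[0,0,0]],
    [[0,0,0],[0,0,0]],
    [[0,0,0],[0,0,0]],
    [[0,0,0],[0,0,0]]
  ]
}}

```text
clock: 21.4
tool_pos: [0.5376, -0.2234, 0.1167]
eef_rot: [0.641, 0.723, 0.078, 0.246]
contact_force: [-2.2, 3.9, -1.5]
opening: 0.326
finger_force: 30.0
```

```bash
python3 go.py -12; python3 -c "
from plant import r;print(r.get_state()['opening'],r.get_state()['finger_force'])"
```

```text
-12.0 shift cm [ 0.09234256 -0.10077709 -0.0425669 ]
foot height mm -11.003784004841004 lat mm [-0.4688522  0.8039451 -0.437054 ]
rot deg [-0.10201723 -0.11655501 -0.02621629] [ 0.5863161   0.82420221 -0.50687578  2.28533674  2.3692379   0.6081327
 -1.90542331] 21.4 [-2.19933673  3.92615508 -1.51879132]
0.3261184819409993 30.001554787158966
```

>>> {"api": "step_arm", "payload": {
  "increments": [
    [[0.01,0.01,-0.03],[0,0,0]],
    [[0.01,0.01,-0.03],[0,0,0]],
    [[0.02,-0.01,-0.03],[0,0,0]],
    [[0.02,-0.01,-0.03],[0,0,0]],
    [[0.0,0,-0.02],[0,0,0]],
    [[0.0,0,0],[0,0,0]],
    [[0,0,0],[0,0,0]],
    [[0,0,0],[0,0,0]],
    [[0,0,0],[0,0,0]],
    [[0,0,0],[0,0,0]]
  ]
}}

```text
clock: 22.4
tool_pos: [0.5377, -0.2235, 0.1165]
eef_rot: [0.641, 0.723, 0.077, 0.246]
contact_force: [-10.9, 4.5, 10.9]
opening: 0.328
finger_force: 30.0
```

```bash
python3 go.py -12
```

```text
-12.0 shift cm [ 0.08580899 -0.09084852 -0.02064322]
foot height mm -11.243769639789846 lat mm [-0.51302197  0.7537605  -0.4484633 ]
rot deg [-0.04002257 -0.06170794 -0.00650907] [ 0.58633411  0.82535214 -0.5077875   2.28623395  2.37044069  0.61167711
 -1.90623038] 22.4 [-10.89718099   4.46918731  10.87912611]
```

>>> {"api": "step_arm", "payload": {
  "increments": [
    [[-0.03,0.02,0.06],[0,0,0]],
    [[0,0,0],[0,0,0]],
    [[0,0,0],[0,0,0]],
    [[0,0,0],[0,0,0]],
    [[-0.14,0.06,0.26],[0,0,0]],
    [[-0.23,0.1,0.43],[0,0,0]],
    [[-0.46,0.2,0.87],[0,0,0]],
    [[-0.46,0.2,0.87],[0,0,0]],
    [[-0.23,0.1,0.43],[0,0,0]],
    [[0,0,0],[0,0,0]]
  ],
  "fingers": 0.48
}}

```text
clock: 23.4
tool_pos: [0.5231, -0.2175, 0.1461]
eef_rot: [0.641, 0.722, 0.077, 0.247]
contact_force: [0.9, -0.1, 0.5]
opening: 0.482
finger_force: 0.0
```

>>> {"api": "step_arm", "payload": {
  "increments": [
    [[0,0,0],[0,0,0]],
    [[0,0,0],[0,0,0]],
    [[0,0,0],[0,0,0]],
    [[0,0,0],[0,0,0]],
    [[0,0,0],[0,0,0]],
    [[0,0,0],[0,0,0]],
    [[0,0,0],[0,0,0]],
    [[0,0,0],[0,0,0]],
    [[0,0,0],[0,0,0]],
    [[0,0,0],[0,0,0]]
  ],
  "fingers": 0,
  "grip_force": 10
}}

```text
clock: 24.4
tool_pos: [0.5233, -0.2176, 0.1451]
eef_rot: [0.642, 0.722, 0.077, 0.247]
contact_force: [-0.2, -0.8, -0.9]
opening: 0.008
finger_force: 0.0
```

```bash
python3 go.py -2; python3 - <<'E'
from h import *
snap('wrist','w7');s=load('w7')
c,n,k,e=plane(s,.1);X=world(s,*np.mgrid[200:400,220:420].reshape(2,-1)[::-1])
d=(X-c)@n*1000;q=X-np.array([.5394,-.2235,.115]);l=np.linalg.norm(q-np.outer(q@n,n),axis=1)
print(n,np.histogram(d[l<.0145],bins=np.arange(-4,40,1)))
cv2.imwrite('pics/w7c.png',cv2.resize(s['p'][220:380,220:420],None,fx=4,fy=3.75,interpolation=cv2.INTER_CUBIC)[:,:,::-1])
E
```

```text
-2.0 shift cm [ 1.06904833 -0.477908   -2.01381369]
foot height mm 21.295799951937873 lat mm [-0.06060973  0.01275936 -0.03602583]
rot deg [ 0.01657436 -0.03019813  0.01586769] [ 0.58267962  0.75131461 -0.50511079  2.31877823  2.33626167  0.57291534
 -1.90046939] 24.4 [-0.18343582 -0.7982564  -0.8639147 ]
[-0.45614114  0.2045304   0.86608463] (array([ 13,  10,  18,  48,  57,  39,  27,  36,  39,  28,  36,  88, 597,
       560,  45,   0,   0,   0,   0,   0,   0,   0,   0,   0,   0,   0,
         0,   0,   0,   0,   0,   0,   0,   0,   0,   0,  13,  37,  52,
        70,  60,  59,  75]), array([-4, -3, -2, -1,  0,  1,  2,  3,  4,  5,  6,  7,  8,  9, 10, 11, 12,
       13, 14, 15, 16, 17, 18, 19, 20, 21, 22, 23, 24, 25, 26, 27, 28, 29,
       30, 31, 32, 33, 34, 35, 36, 37, 38, 39]))
```

View pics/w7c.png

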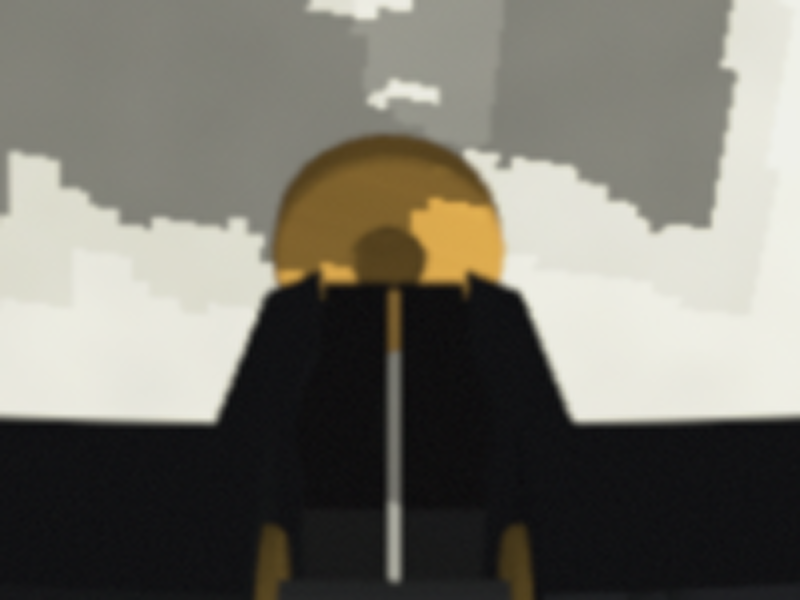

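The head stands 9.0 mm proud of the face, so the shoulder is flush. One confirming press with the closed fingers.

>>> {"api": "step_arm", "payload": {
  "increments": [
    [[0.23,-0.1,-0.43],[0,0,0]],
    [[0.23,-0.1,-0.43],[0,0,0]],
    [[0.23,-0.1,-0.43],[0,0,0]],
    [[0.23,-0.1,-0.43],[0,0,0]],
    [[0.14,-0.06,-0.26],[0,0,0]],
    [[0.05,-0.02,-0.09],[0,0,0]],
    [[0.05,-0.02,-0.09],[0,0,0]],
    [[0.05,-0.02,-0.09],[0,0,0]],
    [[0.04,-0.02,-0.08],[0,0,0]],
    [[0,0,0],[0,0,0]]
  ]
}}

```text
clock: 25.45
tool_pos: [0.5344, -0.2225, 0.1239]
eef_rot: [0.641, 0.723, 0.077, 0.248]
contact_force: [-12.8, 4.4, 25.7]
opening: 0.007
finger_force: 14.5
```

```bash
python3 go.py -2
```

```text
-2.0 shift cm [-0.04006864  0.00918817  0.10358583]
foot height mm -3.098379401249284 lat mm [-0.1005041   0.13284668 -0.08466172]
rot deg [0.06797246 0.04373141 0.02548313] [ 0.58596362  0.80756905 -0.50846152  2.29548803  2.36351188  0.60626678
 -1.90534258] 25.45 [-12.76346544   4.37980954  25.67061057]
```

>>> {"api": "step_arm", "payload": {
  "increments": [
    [[-0.14,0.06,0.26],[0,0,0]],
    [[-0.23,0.1,0.43],[0,0,0]],
    [[-0.46,0.2,0.87],[0,0,0]],
    [[-0.69,0.3,1.3],[0,0,0]],
    [[-1.2,0.5,2.2],[0,0,0]],
    [[-1.2,0.5,2.2],[0,0,0]],
    [[-0.9,0.4,1.7],[0,0,0]],
    [[-0.46,0.2,0.87],[0,0,0]],
    [[0,0,0],[0,0,0]],
    [[0,0,0],[0,0,0]]
  ]
}}

```text
clock: 26.45
tool_pos: [0.4833, -0.2006, 0.2199]
eef_rot: [0.642, 0.722, 0.077, 0.247]
contact_force: [-0.0, 0.1, -0.9]
opening: 0.006
finger_force: 0.0
```

>>> {"api": "step_arm", "payload": {
  "increments": [
    [[0,0,0],[0,0,0]],
    [[0,0,0],[0,0,0]],
    [[0,0,0],[0,0,0]],
    [[0,0,0],[0,0,0]],
    [[0,0,0],[0,0,0]],
    [[0,0,0],[0,0,0]],
    [[0,0,0],[0,0,0]],
    [[0,0,0],[0,0,0]],
    [[0,0,0],[0,0,0]],
    [[0,0,0],[0,0,0]]
  ],
  "fingers": 0.8
}}

```text
clock: 27.45
tool_pos: [0.483, -0.2004, 0.2201]
eef_rot: [0.642, 0.722, 0.077, 0.247]
contact_force: [0.3, -0.1, 0.4]
opening: 0.798
finger_force: 0.0
```

```bash
python3 - <<'E'
from h import *
snap('wrist','w8');s=load('w8');snap('top','t8')
c,n,k,e=plane(s,.1);u,v=np.mgrid[150:420,180:460].reshape(2,-1)[::-1];X=world(s,u,v)
d=(X-c)@n*1000;m=(d>6)&(d<14)&(np.linalg.norm(X-[.5394,-.2235,.115],axis=1)<.03)
H=X[m&(d>8)];cc=H.mean(0);
for _ in range(5): nn=np.linalg.svd(H-cc,full_matrices=False)[2][2];nn*=np.sign(nn[2]);H=H[abs((H-cc)@nn)<.001];cc=H.mean(0)
print(r.get_state()['tool_pos'],n,nn,'tilt',np.degrees(np.arccos(n@nn)),'height',(cc-c)@n*1000,len(H),cc)
a=load('t8')['p'];o=np.zeros((480,800,3),np.uint8);o[:,:440]=cv2.resize(s['p'][200:360,240:400],(440,480));o[:300,440:]=cv2.resize(a[140:290,170:350],(360,300))
cv2.imwrite('pics/end.png',o[:,:,::-1])
E
```

```text
[ 0.48298845 -0.20043585  0.22004888] [-0.4561176   0.20452579  0.86609811] [-0.45806442  0.20921148  0.86394881] tilt 0.31572684208944496 height 9.015420095968302 938 [ 0.53418665 -0.22178059  0.12209507]
```

View pics/end.png

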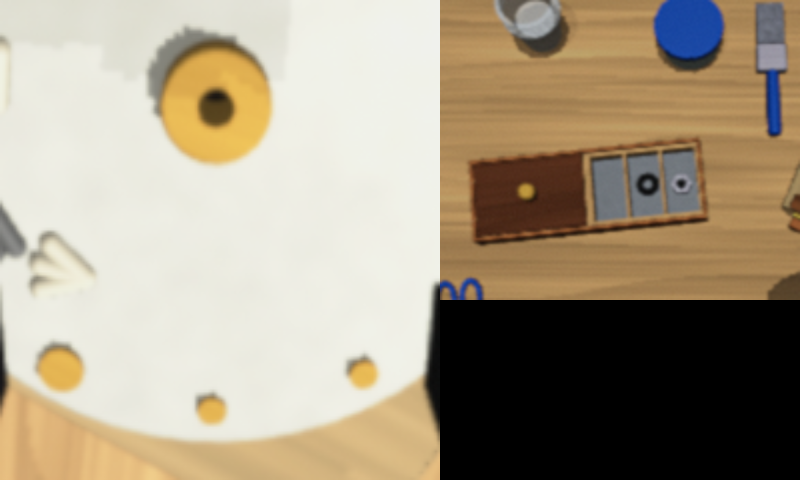

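The bushing sits flush in the blank, with its head 9.0 mm proud and about 0.3° of tilt. The cover is over the pencils, and the washer and nut are still in their pockets.

```bash
python3 -c "
from plant import r;print(r.finish_job())"
```

```text
the job is handed in; nothing more can be done
None
```

The job is handed in: the bushing is pressed flush into the clock blank and released, the cover lies over the pencils, and the nut and washer are still in their pockets, at about 27.5 s of the 54 s allowed.

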